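# Seat a kinematic stage top on its cone, groove and flat, and slide the keeper home

### The arm

A 6-joint arm with a two-finger parallel gripper is mounted at the origin on a cart in front of the work surface, level with it; the furniture and walls round the work are solid. World frame = base frame: x ahead of the robot, y to its left, z up, the work surface at z = 0. Lengths are in m, angles in rad, forces in N, time in s.
With the tool pointing down it reaches from about 0.35 to 1 m from the base axis. Payload 7.1 kg.
Tool frame: the origin (TCP) lies midway between the tips of the shut fingers; the grasp point (between the pads) lies 19 mm behind it (manip.tcp_to_grasp is the distance from the TCP to the grasp point, in m); z points along the fingers, y is the line along which they close (so a half turn about z gives the same grasp; the last joint's range is limited). The gripper opens to 85 mm and grips with 20 to 120 N. Pads are 22 mm wide; open, the fingers measure 114 mm over their backs; the gripper's body (76 mm by 85 mm) begins 54 mm behind the grasp point. The pads swing forward as they close: fully open they stand 13 mm farther back than shut.
Start: joints at [1.231, 0.423, 1.63, -0, 1.089, -0.019], TCP at [0.197, 0.593, 0.231] pointing down, gripper open.
Joint ranges: [-3, 3], [-0.9, 2.11], [0.09, 2.58], [-1.31, 4.45], [0.11, 2.69], [-2.54, 2.54]. Speed limits (rad/s): [2.39, 2.39, 3.01, 3.14, 3.14, 3.14].

### API

Orientations are given as a rotation vector (axis times angle).
In Python, from station import manip gives the robot as it stands.
- The arm moves only by the tool carry_out, never from a script. Its argument "steps" is a list that holds one entry, the list of rows, each a list of 7 numbers: the shift along the tool's x, y, z in cm, then the turn, a rotation vector about the tool's x, y, z in rad, then the gripper command: -1 is fully open, 1 is shut, values between are in proportion. In form: [[[dx, dy, dz, wx, wy, wz, jaw], ...]]. A call has 1 to 5 rows; each row shifts and turns the commanded pose from where the row before left it, along the tool's axes as they then stand; what a row does not reach is not made up. A row lasts 1/8 s, in which the tool goes at most 62.5 mm and 10.7 degrees, less where a joint would pass 70% of its speed; a pose out of reach is approached as far as the arm can. A call with a gripper value outside its range is refused whole. The fingers move at their own pace and stop on an object; the grip force is fixed at half the most. Time passes only in rows, so rows that do not move let the fingers close. It gives the time, the measured TCP pose, the force, the opening and the grip force at its end, in the units of the state.
- manip.read_state(): the state, without advancing time (a new reading comes with each control period).
- manip.capture(name): name is "scene" or "top" or "wrist"; returns (picture, depth): 384x512x3 uint8, red, green, blue; 384x512 float32, m along the optical axis (not along the pixel's ray), 0 where there is no reading.
- manip.calibration(name): a dict with "fx", "fy", "cx", "cy" (pixels), "world_to_cam" (4x4, takes a point from world to camera coordinates). Camera axes: x right, y up, looking along -z (the intrinsics and any distortion apply to the point x, -y, -z); pixel columns grow to the right and rows downward; lengths in m; the calibration is good to about 2 mm. A picture is of the moment at which its call begins: read the wrist's pose just before it. calibration takes no time and is no camera call; for the wrist camera it gives the pose at the moment of the call.
- manip.job_done(): hands the job in; it is judged then, once.
The state is a dict: "time_s": time; "q": joint angles; "qd": joint speeds; "joint_torque": joint torques, N m; "eef_pos": TCP position; "tool_rot": TCP orientation; "wrist_force": force on the tool from outside, world axes, zero at the start; "torque": the same for the moment, N m; "grip_width": opening from 0.0 (shut) to 1.0 (fully open); "grip_force": force on a finger pad.
Only numpy, scipy, OpenCV 4.12 (cv2) and the standard library are available. Lean on these libraries where they do the work, as an engineer would, in place of code of your own. Each camera call takes 0.05 s, during which the arm holds its last target. There are 200 camera calls.

### The job

Lift the T-shaped stage top by its block handle and set it on the kinematic base so that its three ball feet settle fully into the cone, the groove and the flat; the seats may be off their nominal place, so feel for them gently, without dropping or ramming the feet. When it lies fully down and level and you have let go of it, push the steel keeper all the way in over its edge. Do not knock over the glass vial.

Things in the scene. Friction and masses are not known exactly. Their poses are not given: they have to be found in the camera images.
- base: Fixed aluminium kinematic base, slab 10 mm thick, 150 x 134 mm. Origin: bench height, under the nominal seat centre; x runs from the keeper (40 mm wide, 57 mm high pedestal, x -125 to -72 mm) to the flat seat. Its three steel seat blocks sit on one carrier clamped up to 8 mm off either way along x and along y (unmeasured, all three together, not turned; it stays put).
- cone_nominal (a point): Where the centre of the cone block's top would be with the carrier unshifted: (-27, -38, 30) mm on the base. Block 44 x 44 mm, flat topped; round cone in its middle, mouth 11.2 mm, 7 mm deep, walls 35 degrees from vertical. A foot comes to rest with its bottom 3.5 mm below the block's top, and slips in by itself only from within about 2 mm.
- groove_nominal (a point): The same for the groove block: (-27, +38, 30) mm on the base; 44 x 44 mm, with a straight groove along the base's y across its middle, of the same section as the cone. All axes as the base's.
- flat_nominal (a point): The same for the flat block: (+54, 0, 26.5) mm on the base; 44 x 44 mm, plain, 3.5 mm lower than the other two, so that the stage top is level when home.
- stage_grip (a point): Centre of the black block handle (20 mm in x, 16 in y, 48 high) of the loose stage top (0.45 kg), 46 mm above the bottoms of its feet. Aluminium T plate, 14 to 22 mm above the foot bottoms: cross bar x -45 to -9, y +-56 mm; stem to x +71, 36 mm wide. Smooth 12 mm steel ball feet at (-27, -38), (-27, 38), (54, 0) mm from this point. Home: axes as the base's, this point 72.5 mm above the bench.
- keeper (a joint): Travel of the steel keeper, which slides along the base's +x over the edge of the cross bar: near 0 drawn back, 0.034 m fully in (end stop). Friction 2 N; stays where it is left. Its tongue's underside is 50 mm above the bench: it clears the plate's top (48.5 mm) only when the stage top is home, else it butts against its edge.
- keeper_tab (a point): Centre of the rear (-x) face of the keeper's upright tab, 28 mm wide (y), 6 mm thick, 54 to 82 mm above the bench; axes as the base's; push here towards +x. It is 68 mm above the bench and, drawn back, 85 mm behind the base's origin.
- vial: Capped glass vial, 21 mm in diameter, 44 mm high, standing on the bench; origin at the centre of its underside, z along it.
Things that resemble listed ones, but are neither listed nor needed, are in the scene too. What is shaped like the part that bears stage_grip but pink or turquoise is not meant.

How it is judged:
By the outcome, as a careful person would: the job done as asked, in the order asked, and still so for the second after the job is handed in, with the robot touching nothing.
It also fails if it takes over 67 s, if anything falls off the work surface, if the arm or the gripper's body presses on something with over 40 N, if the wrist force passes 120 N, or if a joint passes its speed limit or range.

## Working session

There is one attempt and no reset: what is moved stays moved. The work goes in short steps, Python scripts to look and compute and a tool call to move; the robot and the scene stay as the last step left them, time stands still between calls to the robot, and variables do not carry over. Pictures are saved under pics/ and viewed, at most 12 in all, crops included, and the job is handed in when it is done.

Besides the shell and the picture viewer there is one more tool, called after "Emit:" as name(argument=value, ...) on one line, values as JSON. carry_out: Moves the arm, as the interface text tells. Its arguments: {"type":"object","properties":{"steps":{"type":"array","items":{"type":"array","items":{"type":"array","items":{"type":"number"}}}}},"required":["steps"]}

```bash
mkdir -p pics; cat > h.py <<'E'
import numpy as np, cv2
from station import manip
def grab(n):
    c=manip.calibration(n); p,d=manip.capture(n); return p,d,c
def save(f,p): cv2.imwrite('pics/'+f,cv2.cvtColor(p,cv2.COLOR_RGB2BGR))
def cloud(d,c):
    v,u=np.mgrid[:d.shape[0],:d.shape[1]]
    P=np.stack([(u-c['cx'])/c['fx']*d,-(v-c['cy'])/c['fy']*d,-d,np.ones_like(d)],-1)
    return (P@np.linalg.inv(c['world_to_cam']).T)[...,:3]
E
python3 - <<'E'
from h import *
for n in('scene','top'):
    p,d,c=grab(n); np.savez(n,p=p,d=d,X=cloud(d,c)); print(n,{k:v for k,v in c.items() if k!='world_to_cam'},np.linalg.inv(c['world_to_cam'])[:3,3])
    if n=='scene': a=p
    else: b=p
save('a.png',cv2.resize(a,(800,600))); save('b.png',cv2.resize(b,(800,600)))
print(manip.read_state())
E
```

```text
scene {'fx': 373.39278664063005, 'fy': 373.39278664063005, 'cx': 256.8011458470633, 'cy': 190.96122529026596} [-0.1044266  -0.72082157  0.81731345]
top {'fx': 409.0914679853987, 'fy': 409.0914679853987, 'cx': 259.3183963238404, 'cy': 190.8264440064999} [ 0.23609508 -0.30541834  1.42351845]
{'time_s': 0.1, 'q': array([ 1.23098202e+00,  4.23769451e-01,  1.63064029e+00,  1.76947125e-05,
        1.08858729e+00, -1.90006304e-02]), 'qd': array([ 0.00142998, -0.00245539, -0.00250935, -0.00023767, -0.0016467 ,
        0.00173021]), 'joint_torque': array([-6.81145430e-04, -5.58420610e+01, -2.82447499e+01, -1.13862363e-04,
        3.00214670e-03,  2.59633202e-05]), 'eef_pos': array([0.19688924, 0.59264337, 0.23060978]), 'tool_rot': array([-5.01744789e-01, -3.10099669e+00,  2.16600312e-03]), 'wrist_force': array([-0.06098525,  0.5727209 ,  0.24363325]), 'torque': array([-0.00867208, -0.03406791, -0.0093018 ]), 'grip_force': 0.0, 'grip_width': 0.9976833390511707}
```

View pics/a.png

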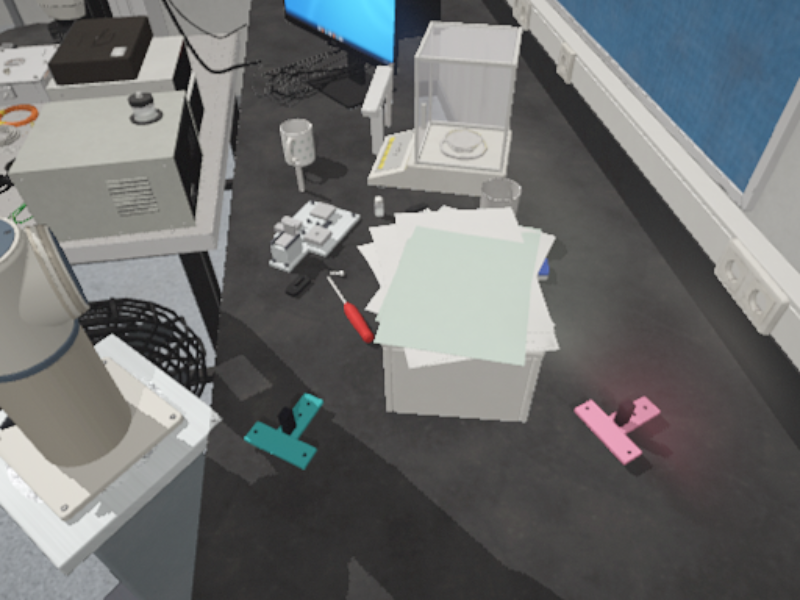

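View pics/b.png

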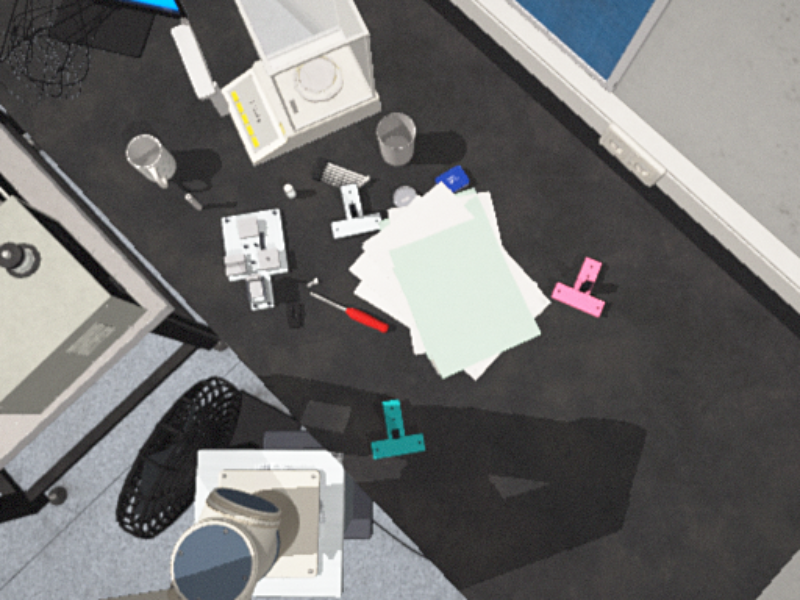

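The scene picture shows the base at about (315,235), the vial at (379,205) and the teal and pink decoys. In the top picture the aluminium T is at (355,212), beside the paper box. The base is at (255,255), with its keeper at (262,292), and the vial at (290,190). The candidates in the top picture are teal (397,435), pink (582,288) and bare aluminium (355,212). Only the aluminium one fits the description.

```bash
python3 - <<'E'
from h import *
t=np.load('top.npz'); p=t['p'];X=t['X']
save('c.png',cv2.resize(p[95:215,130:290],(800,600),interpolation=cv2.INTER_CUBIC))
for n,(u,v) in dict(base=(163,163),keeper=(168,187),T=(226,140),handle=(225,133),vial=(185,122),box=(300,180)).items():
    q=X[int(v)-2:int(v)+3,int(u)-2:int(u)+3].reshape(-1,3); print(n,np.round(np.median(q,0),3), q[:,2].max().round(3))
p,d,c=grab('wrist'); np.savez('wrist',p=p,d=d,X=cloud(d,c)); save('w.png',p)
E
```

```text
base [0.581 0.05  0.017] 0.032
keeper [0.488 0.019 0.053] 0.059
T [ 0.665 -0.173  0.021] 0.038
handle [ 0.677 -0.173  0.068] 0.075
vial [ 0.728 -0.027  0.034] 0.049
box [ 0.486 -0.419  0.192] 0.196
```

View pics/c.png

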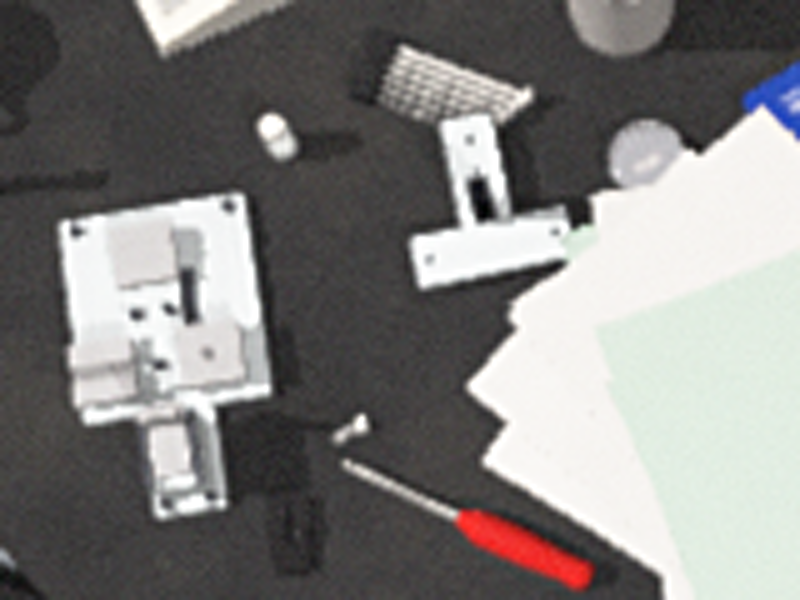

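View pics/w.png

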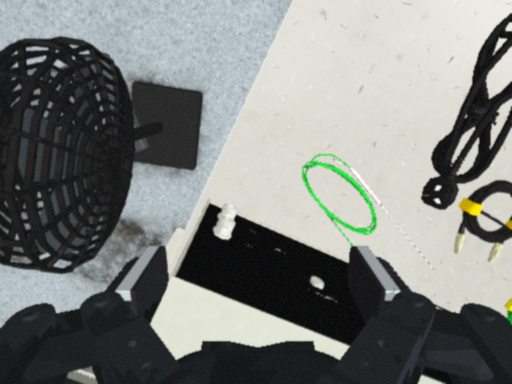

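The crop shows the bare T with its cross bar at (490,247), running under the paper edge on the right. Its stem hole is at (470,138) and its black handle at (485,195). The base has its flat at (142,250), its cone at (208,352), its groove at (105,368) and its keeper at (172,455). The wrist view shows only the cart.

```bash
cat >> h.py <<'E'
def rect(X,m):
    q=X[m][:,:2].astype(np.float32); r=cv2.minAreaRect(q*1000); return np.round(r[0],1),np.round(r[1],1),round(r[2],1),len(q)
E
python3 - <<'E'
from h import *
t=np.load('top.npz'); X=t['X'];x,y,z=X[...,0],X[...,1],X[...,2]
def at(u,v): # crop px -> world
    u=130+u/5;v=95+v/5; return np.round(np.median(X[int(v)-1:int(v)+2,int(u)-1:int(u)+2].reshape(-1,3),0)*1000,1)
for n,q in dict(flat=(142,250),cone=(208,365),groove=(90,350),bFL=(80,235),bFR=(228,210),bBR=(255,385),bBL=(95,412),Tstem=(470,125),TL=(430,262),TR=(540,250),boxcorner=(520,310),boxc2=(480,385),vial=(277,137)).items(): print(n,q,at(*q))
reg=(x>.55)&(x<.8)&(y>-.28)&(y<-.1)
print('T',rect(X,reg&(z>.010)&(z<.035)),'handle',rect(X,reg&(z>.06)&(z<.09)))
b=(x>.40)&(x<.72)&(y>-.06)&(y<.16)
print('blocks',rect(X,b&(z>.023)&(z<.034))); print('keeper',rect(X,b&(z>.045)))
for k in (.06,.15): 
  m=(x>.45)&(x<.85)&(y>-.4)&(y<-.1)&(z>k); print('tall',k,np.round([x[m].min(),x[m].max(),y[m].max(),z[m].max()],3))
m=(y>-.26)&(z>.09)&(x>.4)&(x<.8)&(y<-.08); print(np.round(X[m][np.argsort(-y[m])][::15],3)[:12])
print(np.linalg.inv(manip.calibration('wrist')['world_to_cam']).round(3))
E
```

```text
flat (142, 250) [644.8  67.9  25.5]
cone (208, 365) [561.4  17.8  26.4]
groove (90, 350) [571.3  98.6  28.2]
bFL (80, 235) [661.  115.7   9.4]
bFR (228, 210) [680.1  12.2   8.4]
bBR (255, 385) [550.6 -14.9   9.8]
bBL (95, 412) [532.9  98.8   8.5]
Tstem (470, 125) [ 740.  -164.2   20.2]
TL (430, 262) [ 639.9 -137.8   19.7]
TR (540, 250) [ 646.9 -215.8   19.8]
boxcorner (520, 310) [ 559.8 -214.5  186.3]
boxc2 (480, 385) [ 514.1 -189.4  172.5]
vial (277, 137) [726.4 -27.4  36.7]
T (array([ 724.8, -196.3]), array([178.3, 168. ]), 9.4, 564) handle (array([ 737.7, -214. ]), array([ 23.3, 164.8]), 56.4, 31)
blocks (array([569.9,  49.7]), array([125. , 187.6]), 74.7, 436)
keeper (array([501.2,  35. ]), array([60.9, 39.4]), 9.3, 197)
tall 0.06 [ 0.45   0.85  -0.166  0.2  ]
tall 0.15 [ 0.45   0.694 -0.183  0.2  ]
[[ 0.515 -0.183  0.171]
 [ 0.521 -0.192  0.172]
 [ 0.468 -0.196  0.166]
 [ 0.53  -0.198  0.174]
 [ 0.521 -0.202  0.173]
 [ 0.498 -0.202  0.178]
 [ 0.511 -0.205  0.175]
 [ 0.492 -0.207  0.16 ]
 [ 0.48  -0.208  0.169]
 [ 0.569 -0.211  0.176]
 [ 0.52  -0.211  0.177]
 [ 0.457 -0.212  0.175]]
[[ 0.315 -0.907 -0.279  0.127]
 [ 0.949  0.301  0.094  0.618]
 [-0.001 -0.294  0.956  0.373]
 [ 0.     0.     0.     1.   ]]
```

```bash
cat >> h.py <<'E'
from scipy.spatial.transform import Rotation as Ro
def plan(pos,yaw,n,q0=None):
    """rows (tool frame) to world TCP pos, tool-y at yaw deg, tool down; turn and shift spread over n rows"""
    s=manip.read_state(); R=Ro.from_rotvec(s['tool_rot']); p=np.array(s['eef_pos'])
    c,sn=np.cos(np.radians(yaw)),np.sin(np.radians(yaw))
    G=Ro.from_matrix(np.array([[-sn,c,0],[c,sn,0],[0,0,-1]]))
    w=(R.inv()*G).as_rotvec()/n; dp=(np.array(pos)-p)/n; out=[]
    for i in range(n):
        out.append(np.r_[R.inv().apply(dp)*100,w]); R=R*Ro.from_rotvec(w)
    np.set_printoptions(suppress=True); print('now',p.round(4),'yaw',np.degrees(np.arctan2(*Ro.from_rotvec(s['tool_rot']).as_matrix()[1::-1,1])).round(2)); print(np.round(out,3).tolist())
E
python3 - <<'E'
from h import *
t=np.load('top.npz');X=t['X']
for v in range(150,260,12):
  print([tuple(np.round(X[v,u],2)) for u in range(10,150,28)])
x,y,z=X[...,0],X[...,1],X[...,2]
m=(z>.12)&(x>.55)&(x<.8)&(y<-.1)&(y>-.5)
for a in np.arange(.56,.78,.02):
    k=m&(abs(x-a)<.01); print(round(a,2), y[k].max().round(3) if k.any() else None,end=' ')
print()
plan((.59,.05,.34),9,14)
E
```

```text
[(np.float64(0.58), np.float64(0.5), np.float64(0.18)), (np.float64(0.6), np.float64(0.45), np.float64(0.1)), (np.float64(0.65), np.float64(0.43), np.float64(-0.05)), (np.float64(0.63), np.float64(0.31), np.float64(-0.0)), (np.float64(0.63), np.float64(0.21), np.float64(-0.0))]
[(np.float64(0.53), np.float64(0.46), np.float64(0.23)), (np.float64(0.54), np.float64(0.4), np.float64(0.18)), (np.float64(0.59), np.float64(0.41), np.float64(-0.01)), (np.float64(0.59), np.float64(0.3), np.float64(0.0)), (np.float64(0.59), np.float64(0.2), np.float64(-0.0))]
[(np.float64(0.51), np.float64(0.49), np.float64(0.18)), (np.float64(0.51), np.float64(0.4), np.float64(0.18)), (np.float64(0.54), np.float64(0.38), np.float64(0.04)), (np.float64(0.67), np.float64(0.55), np.float64(-0.6)), (np.float64(0.55), np.float64(0.2), np.float64(-0.0))]
[(np.float64(0.47), np.float64(0.49), np.float64(0.17)), (np.float64(0.47), np.float64(0.4), np.float64(0.17)), (np.float64(0.47), np.float64(0.31), np.float64(0.17)), (np.float64(0.5), np.float64(0.3), np.float64(-0.01)), (np.float64(0.5), np.float64(0.2), np.flo
[... 1775 characters left out ...]
-0.298 0.68 -0.336 0.7 -0.362 0.72 None 0.74 None 0.76 None 
now [0.1969 0.5927 0.2307] yaw 71.62
[[-3.887, -2.795, -0.777, -0.0, 0.0, 0.078], [-4.093, -2.483, -0.778, -0.0, 0.0, 0.078], [-4.274, -2.156, -0.778, -0.0, 0.0, 0.078], [-4.429, -1.816, -0.778, -0.0, 0.0, 0.078], [-4.557, -1.465, -0.779, -0.0, 0.0, 0.078], [-4.658, -1.105, -0.779, -0.0, 0.0, 0.078], [-4.73, -0.738, -0.779, -0.0, 0.0, 0.078], [-4.773, -0.367, -0.78, -0.0, 0.0, 0.078], [-4.787, 0.006, -0.78, -0.0, 0.0, 0.078], [-4.772, 0.38, -0.78, -0.0, 0.0, 0.078], [-4.728, 0.751, -0.78, -0.0, 0.0, 0.078], [-4.655, 1.117, -0.78, -0.0, 0.0, 0.078], [-4.553, 1.477, -0.78, -0.0, 0.0, 0.078], [-4.424, 1.827, -0.781, -0.0, 0.0, 0.078]]
```

Emit:
carry_out(steps=[[[0,0,-5.5,0,0,0,-1],[0,0,-5.5,0,0,0,-1],[-3.9,-2.8,0,0,0,0.078,-1],[-4.1,-2.5,0,0,0,0.078,-1],[-4.3,-2.15,0,0,0,0.078,-1]]])

```text
time_s: 0.78
eef_pos: [0.2821, 0.4751, 0.3412]
tool_rot: [0.863, 3.021, -0.0]
wrist_force: [1.1, 0.6, 0.2]
grip_width: 1.002
grip_force: 0.0
```

Emit:
carry_out(steps=[[[-4.45,-1.8,0,0,0,0.078,-1],[-4.55,-1.45,0,0,0,0.078,-1],[-4.65,-1.1,0,0,0,0.078,-1],[-4.75,-0.75,0,0,0,0.078,-1],[-4.8,-0.35,0,0,0,0.078,-1]]])

```text
time_s: 1.4
eef_pos: [0.4233, 0.2811, 0.3412]
tool_rot: [-1.433, -2.796, 0.0]
wrist_force: [0.9, 1.0, -0.9]
grip_width: 0.999
grip_force: 0.0
```

Emit:
carry_out(steps=[[[-4.8,0,0,0,0,0.078,-1],[-4.8,0.4,0,0,0,0.078,-1],[-4.7,0.75,0,0,0,0.078,-1],[-4.65,1.1,0,0,0,0.078,-1],[-4.55,1.5,0,0,0,0.078,-1]]])

```text
time_s: 2.02
eef_pos: [0.5641, 0.0875, 0.3411]
tool_rot: [-1.948, -2.465, 0.0]
wrist_force: [0.6, 0.3, -0.3]
grip_width: 1.0
grip_force: 0.0
```

Emit:
carry_out(steps=[[[-4.4,1.8,0,0,0,0.078,-1],[0,0,0,0,0,0,-1],[0,0,0,0,0,0,-1]]])

```text
time_s: 2.4
eef_pos: [0.5907, 0.0505, 0.3408]
tool_rot: [-2.038, -2.389, 0.001]
wrist_force: [1.1, -0.4, 0.0]
grip_width: 0.995
grip_force: 0.0
```

```bash
python3 - <<'E'
from h import *
p,d,c=grab('wrist'); np.savez('w1',p=p,d=d,X=cloud(d,c)); save('w1.png',cv2.resize(p,(800,600)))
plan((.68,-.15,.30),9,6)
E
```

```text
now [0.5906 0.051  0.341 ] yaw 9.11
[[-3.544, 0.942, 0.681, -0.0, -0.0, 0.0], [-3.543, 0.943, 0.682, -0.0, -0.0, 0.0], [-3.543, 0.944, 0.682, -0.0, -0.0, 0.0], [-3.543, 0.945, 0.682, -0.0, -0.0, 0.0], [-3.542, 0.946, 0.683, -0.0, -0.0, 0.0], [-3.542, 0.947, 0.683, -0.0, -0.0, 0.0]]
```

View pics/w1.png

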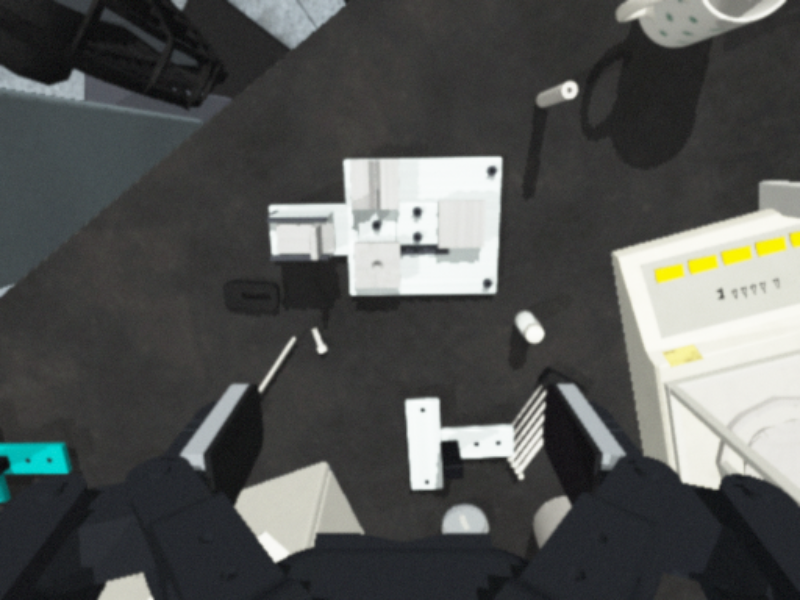

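The wrist view shows the base square to the tool: slab corners at (345,158), (502,157), (497,295) and (350,297). The cone hole is at (377,264), the groove at (374,185), the flat at (462,222), the vial at (530,327) and the T at (450,443). I'll look at the base from nearer.

Emit:
carry_out(steps=[[[0,0,5,0,0,0,-1],[0,0,5,0,0,0,-1],[0,0,1,0,0,0,-1],[0,0,0,0,0,0,-1]]])

```text
time_s: 2.95
eef_pos: [0.5913, 0.0511, 0.2319]
tool_rot: [-2.038, -2.391, -0.0]
wrist_force: [-0.8, 0.0, 0.9]
grip_width: 1.0
grip_force: 0.0
```

```bash
python3 - <<'E'
from h import *
p,d,c=grab('wrist'); X=cloud(d,c); np.savez('w2',p=p,d=d,X=X,M=c['world_to_cam'],K=[c['fx'],c['fy'],c['cx'],c['cy']])
save('w2.png',cv2.resize(p[20:260,110:430],(800,600),interpolation=cv2.INTER_CUBIC))
x,y,z=X[...,0],X[...,1],X[...,2]
b=(x>.40)&(x<.72)&(y>-.06)&(y<.16)
def comps(lo,hi):
    m=(b&(z>lo)&(z<hi)).astype(np.uint8); m=cv2.morphologyEx(m,cv2.MORPH_OPEN,np.ones((5,5)))
    n,l,s,_=cv2.connectedComponentsWithStats(m)
    for i in range(1,n):
        if s[i,4]>150: print((lo,hi),rect(X,l==i),'z',np.median(z[l==i]).round(4),s[i])
comps(.0285,.034);comps(.023,.0285);comps(.006,.013);comps(.055,.06);comps(.078,.09);comps(.048,.1)
s=manip.read_state();print(s['eef_pos'],s['wrist_force'])
E
```

```text
(0.0285, 0.034) (array([573.6,  87.9]), array([15.6, 30.7]), 8.9, 265) z 0.0297 [239 117  15  29 265]
(0.0285, 0.034) (array([544.7,  86.3]), array([14.6, 18.5]), 8.9, 197) z 0.0297 [213 120  14  18 197]
(0.0285, 0.034) (array([561. ,  28.4]), array([15.2, 17.1]), 7.6, 171) z 0.0297 [221 174  14  15 171]
(0.0285, 0.034) (array([586.1,  12. ]), array([16.7, 29. ]), 8.9, 258) z 0.0298 [240 186  15  24 258]
(0.0285, 0.034) (array([562.2,   6. ]), array([19.1, 25.4]), 6.6, 209) z 0.0298 [218 189  17  21 209]
(0.023, 0.0285) (array([645. ,  68.6]), array([44.2, 43.4]), 9.3, 1465) z 0.0261 [ 286  139   40   38 1465]
(0.006, 0.013) (array([636.4,  60.6]), array([ 97.7, 133.3]), 9.6, 6064) z 0.0097 [ 254  103   85  110 6064]
(0.006, 0.013) (array([520.4,  41. ]), array([54.6, 48.9]), 9.0, 849) z 0.0096 [173 141  47  41 849]
(0.006, 0.013) (array([447.1, -39.4]), array([55.6, 28.1]), 5.5, 762) z 0.0087 [111 203  45  22 762]
(0.078, 0.09) (array([517. ,  39.7]), array([ 6.3, 27.9]), 9.2, 177) z 0.0815 [176 163   8  28 177]
(0.048, 0.1) (array([502.1,  37.4]), array([58.6, 39.6]), 9.8, 1929) z 0.0551 [ 142  151   58   40 1929]
[0.59216047 0.05095225 0.23303994] [-0.0979787  -0.51349372  0.93325517]
```

View pics/w2.png

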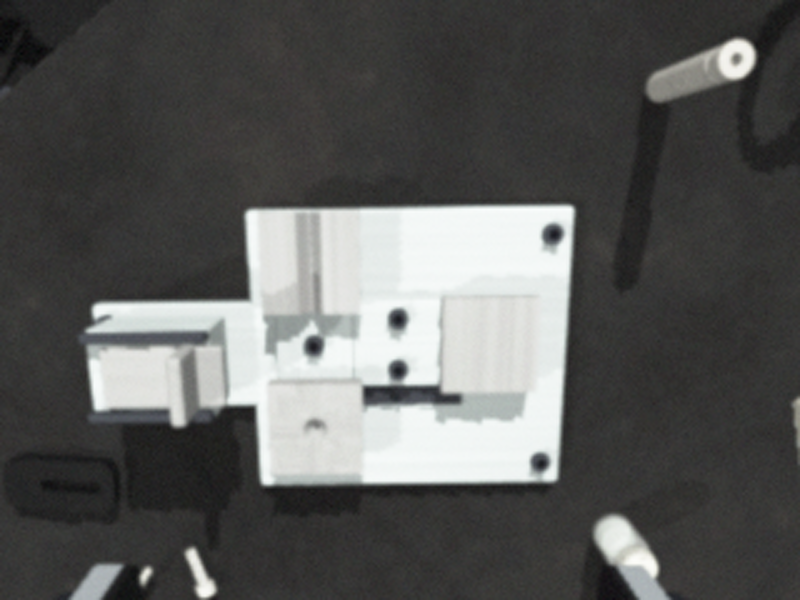

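The close view shows the base with the cone hole at (316,427), the groove running along x≈308, the flat block spanning (440–538, 295–392), the keeper tab at (178,385) and the vial at (625,545).

Emit:
carry_out(steps=[[[-5,1.4,0,0,0,0,-1],[-5,1.4,0,0,0,0,-1],[-5,1.4,0,0,0,0,-1],[-5,1.4,0,0,0,0,-1],[0,0,0,0,0,0,-1]]])

```text
time_s: 3.62
eef_pos: [0.6803, -0.1419, 0.234]
tool_rot: [2.04, 2.383, 0.003]
wrist_force: [-0.2, 0.0, -0.4]
grip_width: 1.002
grip_force: 0.0
```

```bash
cat >> h.py <<'E'
def ray(u,v,zz,M,K):
    o=np.linalg.inv(M); r=o[:3,:3]@np.array([(u-K[2])/K[0],-(v-K[3])/K[1],-1]); return o[:3,3]+r*(zz-o[2,3])/r[2]
E
python3 - <<'E'
from h import *
w=np.load('w2.npz')
def cr(u,v,zz): return np.round(ray(110+u/2.5-.3,20+v/2.5-.3,zz,w['M'],w['K'])*1000,1)
print('cone hole',cr(316,427,.03)); C=[cr(268,381,.03),cr(362,378,.03),cr(362,474,.03),cr(270,476,.03)];print('cone blk',np.mean(C,0),C)
F=[cr(441,296,.0265),cr(538,295,.0265),cr(536,392,.0265),cr(441,392,.0265)];print('flat',np.mean(F,0))
print('groove',cr(308,212,.03),cr(308,312,.03))
S=[cr(247,210,.01),cr(575,206,.01),cr(557,482,.01),cr(262,485,.01)];print('slab',S,np.mean(S,0))
p,d,c=grab('wrist'); X=cloud(d,c); np.savez('w3',p=p,d=d,X=X,M=c['world_to_cam'],K=[c['fx'],c['fy'],c['cx'],c['cy']])
save('w3.png',cv2.resize(p[60:300,110:430],(800,600),interpolation=cv2.INTER_CUBIC))
x,y,z=X[...,0],X[...,1],X[...,2]
b=(x>.60)&(x<.80)&(y>-.25)&(y<-.09)
for lo,hi in((.017,.027),(.060,.085)):
    m=(b&(z>lo)&(z<hi)).astype(np.uint8); m=cv2.morphologyEx(m,cv2.MORPH_OPEN,np.ones((3,3)))
    n,l,s,_=cv2.connectedComponentsWithStats(m)
    for i in range(1,n):
        if s[i,4]>40: print((lo,hi),rect(X,l==i),'z',np.median(z[l==i]).round(4),s[i])
s=manip.read_state();print(s['eef_pos'])
E
```

```text
cone hole [572.4  18.7  30. ]
cone blk [572.2   18.15  30.  ] [array([547.6,  37.1,  30. ]), array([589.9,  45.3,  30. ]), array([597.2,  -0.9,  30. ]), array([554.1,  -8.9,  30. ])]
flat [644.725  69.05   26.5  ]
groove [555.6 113.8  30. ] [561.4  71.3  30. ]
slab [array([526.7, 109.6,  10. ]), array([673.3, 134.9,  10. ]), array([695.9,   3. ,  10. ]), array([549.2, -22.2,  10. ])] [611.275  56.325  10.   ]
(0.017, 0.027) (array([ 691.4, -170. ]), array([115.7, 112. ]), 12.9, 4246) z 0.0215 [ 209  143  101   91 4246]
(0.06, 0.085) (array([ 678.9, -172.6]), array([19.2, 16.1]), 9.5, 300) z 0.0691 [241 192  19  17 300]
[ 0.67931838 -0.13999642  0.23350682]
```

View pics/w3.png

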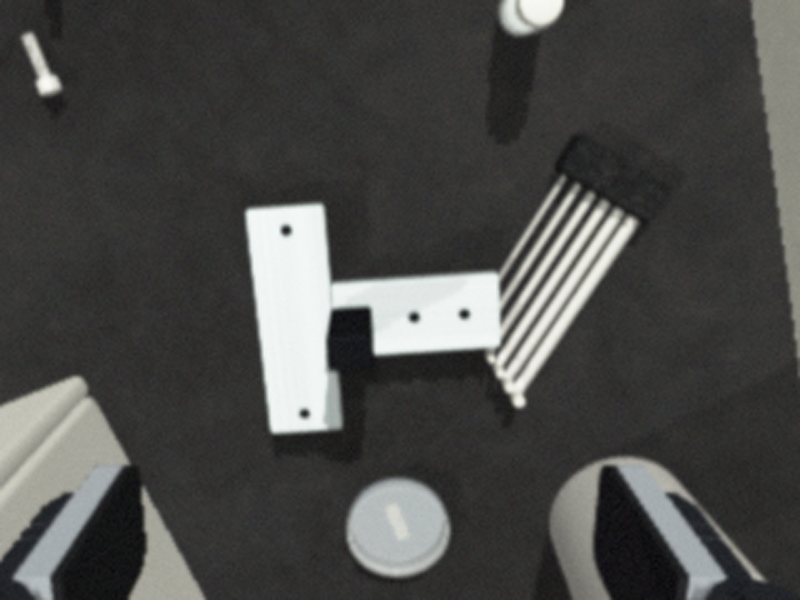

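The view shows the T with its cross bar spanning (250–340, 205–432), its stem out to (500,310) and its black handle at (350,338). The box corner is at the lower left, clear of the gripper. Handle (679,-173) mm and plate fit (115.7 x 112 mm, yaw about 12.9°) agree with the given sizes, as does its top at about 69 mm.

```bash
python3 - <<'E'
from h import *
plan((.679,-.1728,.15),12.9,2); plan((.679,-.1728,.031),12.9,1)
E
```

```text
now [ 0.6793 -0.14    0.2335] yaw 8.92
[[-1.613, -0.284, 4.176, 0.002, 0.001, -0.035], [-1.605, -0.333, 4.176, 0.002, 0.001, -0.035]]
now [ 0.6793 -0.14    0.2335] yaw 8.92
[[-3.213, -0.606, 20.252, 0.003, 0.001, -0.069]]
```

Emit:
carry_out(steps=[[[-1.6,-0.3,4,0,0,-0.035,-1],[-1.6,-0.3,4,0,0,-0.035,-1],[0,0,5,0,0,0,-1],[0,0,4,0,0,0,-1],[0,0,0,0,0,0,-1]]])

```text
time_s: 4.3
eef_pos: [0.6757, -0.169, 0.0593]
tool_rot: [-1.95, -2.457, 0.003]
wrist_force: [-0.6, 0.1, -0.6]
grip_width: 0.994
grip_force: 0.0
```

```bash
python3 - <<'E'
from h import *
P=[]
for i in range(4): manip.capture('top'); P.append(manip.read_state()['eef_pos'])
print(np.round(P,4)); plan((.679,-.1728,.031),12.9,1)
E
```

```text
[[ 0.6775 -0.1697  0.0617]
 [ 0.6788 -0.1702  0.0633]
 [ 0.6795 -0.1706  0.0641]
 [ 0.6796 -0.1708  0.0644]]
now [ 0.6796 -0.1708  0.0644] yaw 13.1
[[-0.17, -0.12, 3.338, 0.004, 0.002, 0.003]]
```

Emit:
carry_out(steps=[[[-0.2,0,1.6,0,0,0,-1],[0,0,1.6,0,0,0,-1],[0,0,0,0,0,0,-1],[0,0,0,0,0,0,1],[0,0,0,0,0,0,1]]])

```text
time_s: 5.12
eef_pos: [0.6785, -0.173, 0.0297]
tool_rot: [1.954, 2.459, 0.0]
wrist_force: [0.0, -0.3, 1.1]
grip_width: 0.604
grip_force: 0.0
```

Emit:
carry_out(steps=[[[0,0,0,0,0,0,1],[0,0,0,0,0,0,1],[0,0,0,0,0,0,1],[0,0,0,0,0,0,1]]])

```text
time_s: 5.62
eef_pos: [0.6786, -0.173, 0.0298]
tool_rot: [1.954, 2.459, 0.0]
wrist_force: [-0.2, -0.1, 3.0]
grip_width: 0.228
grip_force: 58.7
```

Emit:
carry_out(steps=[[[0,0,-1,0,0,0,1],[0,0,-3,0,0,0,1],[0,0,-4,0,0,0,1],[0,0,-3,0,0,0,1],[0,0,0,0,0,0,1]]])

```text
time_s: 6.25
eef_pos: [0.6795, -0.1732, 0.1418]
tool_rot: [1.952, 2.457, 0.003]
wrist_force: [0.5, -0.3, -4.6]
grip_width: 0.227
grip_force: 59.3
```

```bash
python3 - <<'E'
from h import *
p,d,c=grab('wrist'); save('w4.png',cv2.resize(p[100:384],(800,444)))
plan((.592,.060,.13),9.5,6); print(manip.read_state())
E
```

```text
now [ 0.6782 -0.1729  0.1397] yaw 13.06
[[4.105, -0.522, 0.159, 0.0, 0.0, 0.01], [4.1, -0.564, 0.159, 0.0, 0.0, 0.01], [4.094, -0.607, 0.16, 0.0, 0.0, 0.01], [4.087, -0.649, 0.16, 0.0, 0.0, 0.01], [4.08, -0.691, 0.16, 0.0, 0.0, 0.01], [4.073, -0.734, 0.161, 0.0, 0.0, 0.01]]
{'time_s': 6.3, 'q': array([-0.26661064,  0.63155309,  1.50736694,  0.00002507,  1.0017765 ,
       -0.49459216]), 'qd': array([-0.00056167,  0.03702402,  0.03016327,  0.00046148, -0.00081295,
       -0.00014056]), 'joint_torque': array([  0.00627032, -71.57476187, -29.41678584,  -0.00585124,
         0.00322349,   0.00020689]), 'eef_pos': array([ 0.67816666, -0.17287342,  0.1396578 ]), 'tool_rot': array([1.95385807, 2.45904864, 0.00058472]), 'wrist_force': array([ 0.02995612, -0.31646702, -5.28014181]), 'torque': array([-0.04712071,  0.03871854,  0.02869541]), 'grip_force': 59.269965291023254, 'grip_width': 0.2231488457454264}
```

View pics/w4.png

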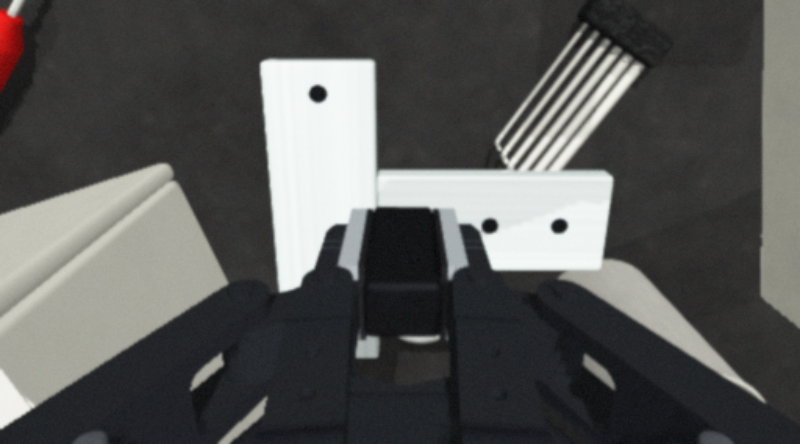

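The T hangs square in the fingers. Its plate holes are at (318,93), (490,226) and (559,226), which I'll use to check the offset in the hand while moving on.

Emit:
carry_out(steps=[[[4.1,-0.5,0,0,0,0.01,1],[4.1,-0.55,0,0,0,0.01,1],[4.1,-0.6,0,0,0,0.01,1],[4.1,-0.65,0,0,0,0.01,1],[4.1,-0.7,0,0,0,0.01,1]]])

```text
time_s: 6.92
eef_pos: [0.6043, 0.0227, 0.137]
tool_rot: [-2.014, -2.407, 0.004]
wrist_force: [-0.3, 0.2, -4.6]
grip_width: 0.223
grip_force: 59.3
```

Emit:
carry_out(steps=[[[4.05,-0.75,0,0,0,0.01,1],[0,0,3,0,0,0,1],[0,0,0,0,0,0,1],[0,0,0,0,0,0,1],[0,0,0,0,0,0,1]]])

```text
time_s: 7.55
eef_pos: [0.5925, 0.0596, 0.1098]
tool_rot: [2.028, 2.399, 0.001]
wrist_force: [-1.2, -0.4, -4.3]
grip_width: 0.231
grip_force: 59.5
```

```bash
python3 - <<'E'
from h import *
p,d,c=grab('wrist'); s=manip.read_state(); M=c['world_to_cam'];K=[c['fx'],c['fy'],c['cx'],c['cy']]
zt=s['eef_pos'][2]-.0298+.022
save('w5.png',cv2.resize(p[80:320,90:410],(800,600),interpolation=cv2.INTER_CUBIC))
R=Ro.from_rotvec(s['tool_rot'])
for (u,v) in((203.5,159.5),(313.6,244.6),(357.8,244.6)):
    X=ray(u,v,zt,M,K); l=R.inv().apply(X-s['eef_pos'])*1000; print('T-frame x,y',l[1].round(1),l[0].round(1),'world',X.round(4))
print(s['wrist_force'],s['torque']); plan((.592,.060,.066),9.5,1)
E
```

```text
T-frame x,y -25.6 46.3 world [0.5597 0.1009 0.1022]
T-frame x,y 31.1 -0.0 world [0.6233 0.0647 0.1022]
T-frame x,y 54.8 -0.1 world [0.6467 0.0686 0.1022]
[-0.11397893 -0.46768606 -4.58088742] [ 0.01957689 -0.02773672 -0.02405561]
now [0.5926 0.0596 0.11  ] yaw 9.57
[[0.053, -0.058, 4.4, 0.001, 0.0, 0.001]]
```

View pics/w5.png

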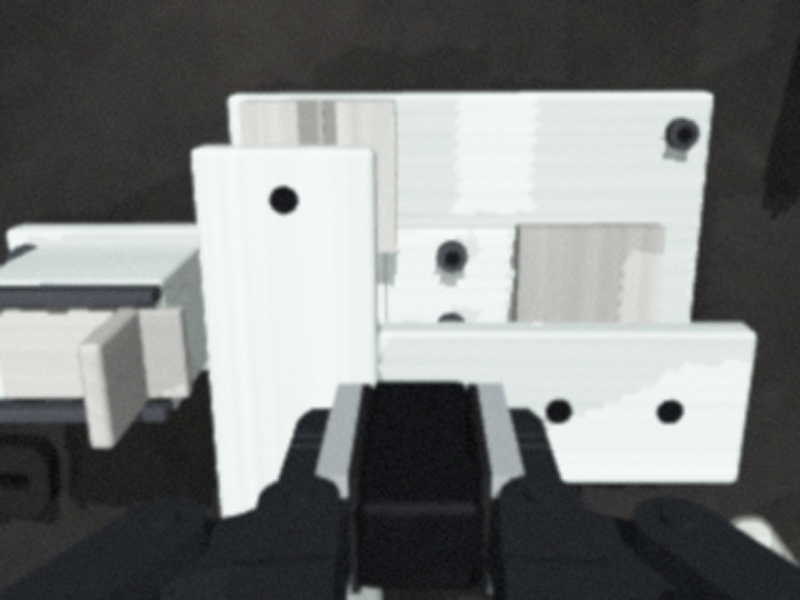

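The stage top is above the base and parallel to it, with the groove block visible at (320,125), the flat at (590,275) and the stem hole at (670,411). The holes read about 1 mm towards +x, so I aim 1 mm back.

Emit:
carry_out(steps=[[[0.06,-0.15,1.5,0,0,0,1],[0,0,1.5,0,0,0,1],[0,0,1.4,0,0,0,1],[0,0,0,0,0,0,1],[0,0,0,0,0,0,1]]])

```text
time_s: 8.22
eef_pos: [0.5905, 0.0604, 0.0652]
tool_rot: [-2.027, -2.4, 0.0]
wrist_force: [0.7, -0.5, -5.0]
grip_width: 0.228
grip_force: 59.4
```

Emit:
carry_out(steps=[[[0,0,0,0,0,0,1],[0,0,0.2,0,0,0,1],[0,0,0,0,0,0,1]]])

```text
time_s: 8.6
eef_pos: [0.5904, 0.0604, 0.0634]
tool_rot: [2.027, 2.4, 0.0]
wrist_force: [0.1, 0.0, -4.7]
grip_width: 0.225
grip_force: 59.4
```

Emit:
carry_out(steps=[[[0,0,0.2,0,0,0,1],[0,0,0,0,0,0,1],[0,0,0,0,0,0,1]]])

```text
time_s: 8.98
eef_pos: [0.5903, 0.0604, 0.0613]
tool_rot: [-2.027, -2.4, 0.0]
wrist_force: [0.2, 0.6, -4.4]
grip_width: 0.227
grip_force: 59.4
```

Emit:
carry_out(steps=[[[0,0,0.1,0,0,0,1],[0,0,0,0,0,0,1],[0,0,0,0,0,0,1]]])

```text
time_s: 9.35
eef_pos: [0.5904, 0.0604, 0.0603]
tool_rot: [2.027, 2.4, 0.0]
wrist_force: [1.0, 0.2, -4.2]
grip_width: 0.226
grip_force: 59.4
```

Emit:
carry_out(steps=[[[0,0,0.1,0,0,0,1],[0,0,0,0,0,0,1],[0,0,0,0,0,0,1]]])

```text
time_s: 9.72
eef_pos: [0.5904, 0.0604, 0.0593]
tool_rot: [-2.027, -2.4, 0.0]
wrist_force: [-0.0, -0.5, -4.0]
grip_width: 0.229
grip_force: 59.4
```

Emit:
carry_out(steps=[[[0,0,0.05,0,0,0,1],[0,0,0,0,0,0,1],[0,0,0,0,0,0,1]]])

```text
time_s: 10.1
eef_pos: [0.5904, 0.0604, 0.0588]
tool_rot: [2.027, 2.4, 0.0]
wrist_force: [-0.8, -0.9, -4.6]
grip_width: 0.225
grip_force: 59.4
```

Emit:
carry_out(steps=[[[0,0,0.05,0,0,0,1],[0,0,0,0,0,0,1],[0,0,0,0,0,0,1]]])

```text
time_s: 10.48
eef_pos: [0.5903, 0.0604, 0.0583]
tool_rot: [-2.027, -2.4, 0.0]
wrist_force: [-0.8, -0.1, -4.1]
grip_width: 0.225
grip_force: 59.6
```

```bash
python3 -c "
from h import *
s=manip.read_state(); R=Ro.from_rotvec(s['tool_rot']); print(s['eef_pos'],s['wrist_force'],'tool F y,x,z',R.inv().apply(s['wrist_force']).round(2),'T',R.inv().apply(s['torque']).round(3))"
```

```text
[0.59034538 0.06042809 0.0583097 ] [-0.76919933 -0.12653375 -4.08015719] tool F y,x,z [ 0.   -0.78  4.08] T [-0.002 -0.043  0.036]
```

Emit:
carry_out(steps=[[[0,0,0.05,0,0,0,1],[0,0,0,0,0,0,1],[0,0,0,0,0,0,1]]])

```text
time_s: 10.85
eef_pos: [0.5904, 0.0603, 0.0579]
tool_rot: [2.027, 2.4, 0.0]
wrist_force: [0.1, -0.0, -4.7]
grip_width: 0.231
grip_force: 59.7
```

Emit:
carry_out(steps=[[[0,0,0.05,0,0,0,1],[0,0,0,0,0,0,1],[0,0,0,0,0,0,1]]])

```text
time_s: 11.22
eef_pos: [0.5905, 0.0603, 0.0574]
tool_rot: [2.027, 2.4, 0.0]
wrist_force: [0.6, -1.0, -2.4]
grip_width: 0.223
grip_force: 59.9
```

```bash
cat > f.py <<'E'
from h import *
s=manip.read_state(); R=Ro.from_rotvec(s['tool_rot']); print(s['eef_pos'].round(5),'tool F x,y,z',R.inv().apply(s['wrist_force']).round(2),'T',R.inv().apply(s['torque']).round(3))
E
python3 f.py
```

```text
[0.59052 0.06032 0.05743] tool F x,y,z [-1.05  0.43  2.39] T [-0.057 -0.259 -0.063]
```

Light contact: the cone wall pushes towards tool −x, so I ease that way and go on down.

Emit:
carry_out(steps=[[[-0.05,0.02,0,0,0,0,1],[0,0,0,0,0,0,1],[0,0,0,0,0,0,1]]])

```text
time_s: 11.6
eef_pos: [0.5907, 0.0599, 0.0573]
tool_rot: [2.027, 2.4, 0.0]
wrist_force: [0.1, -0.4, -4.0]
grip_width: 0.227
grip_force: 59.7
```

```bash
python3 f.py
```

```text
[0.59065 0.05993 0.05729] tool F x,y,z [-0.38  0.03  3.99] T [-0.021 -0.055 -0.021]
```

Emit:
carry_out(steps=[[[0,0,0.04,0,0,0,1],[0,0,0,0,0,0,1],[0,0,0,0,0,0,1]]])

```text
time_s: 11.98
eef_pos: [0.5907, 0.0599, 0.057]
tool_rot: [2.027, 2.4, 0.0]
wrist_force: [0.5, -0.7, -2.3]
grip_width: 0.231
grip_force: 59.8
```

```bash
python3 f.py
```

```text
[0.5907  0.05989 0.05697] tool F x,y,z [-0.82  0.42  2.34] T [-0.046 -0.243 -0.016]
```

Emit:
carry_out(steps=[[[-0.05,0.02,0,0,0,0,1],[0,0,0.03,0,0,0,1],[0,0,0,0,0,0,1],[0,0,0,0,0,0,1]]])

```text
time_s: 12.48
eef_pos: [0.5909, 0.0595, 0.0566]
tool_rot: [-2.027, -2.4, 0.0]
wrist_force: [0.8, -0.4, -2.9]
grip_width: 0.221
grip_force: 59.8
```

```bash
python3 f.py
```

```text
[0.59085 0.05951 0.05661] tool F x,y,z [-0.49  0.7   2.85] T [ 0.087 -0.072 -0.016]
```

Emit:
carry_out(steps=[[[0,0,0.04,0,0,0,1],[0,0,0,0,0,0,1],[0,0,0,0,0,0,1]]])

```text
time_s: 12.85
eef_pos: [0.5909, 0.0595, 0.0564]
tool_rot: [2.027, 2.4, -0.0]
wrist_force: [-0.7, -1.2, 0.8]
grip_width: 0.226
grip_force: 60.3
```

```bash
python3 f.py
```

```text
[0.59092 0.05946 0.0564 ] tool F x,y,z [-1.07 -0.84 -0.82] T [ 0.26  -0.203 -0.091]
```

Emit:
carry_out(steps=[[[-0.02,0,0.04,0,0,0,1],[0,0,0,0,0,0,1],[0,0,0,0,0,0,1]]])

```text
time_s: 13.22
eef_pos: [0.591, 0.0594, 0.0562]
tool_rot: [2.027, 2.4, 0.0]
wrist_force: [-2.2, 0.5, 5.1]
grip_width: 0.228
grip_force: 60.9
```

```bash
python3 f.py
```

```text
[0.59099 0.05938 0.05624] tool F x,y,z [ 0.82 -2.13 -5.09] T [ 0.573  0.024 -0.11 ]
```

Emit:
carry_out(steps=[[[0,-0.04,0,0,0,0,1],[0,0,0,0,0,0,1],[0,0,0,0,0,0,0.3],[0,0,0,0,0,0,0.3],[0,0,0,0,0,0,0]]])

```text
time_s: 13.85
eef_pos: [0.5905, 0.0592, 0.0556]
tool_rot: [-2.027, -2.4, 0.0]
wrist_force: [-1.2, 0.0, 0.2]
grip_width: 0.5
grip_force: 0.0
```

Emit:
carry_out(steps=[[[0,0,0,0,0,0,-0.2],[0,0,0,0,0,0,-0.2],[0,0,-1,0,0,0,-0.2],[0,0,-4,0,0,0,-0.2],[0,0,-5,0,0,0,-0.2]]])

```text
time_s: 14.48
eef_pos: [0.5898, 0.0592, 0.1566]
tool_rot: [-2.026, -2.399, 0.002]
wrist_force: [0.3, -0.1, 0.3]
grip_width: 0.601
grip_force: 0.0
```

Emit:
carry_out(steps=[[[0,0,-4,0,0,0,-0.2],[0,0,-3,0,0,0,1],[0,0,0,0,0,0,1],[0,0,0,0,0,0,1]]])

```text
time_s: 14.98
eef_pos: [0.59, 0.0592, 0.2255]
tool_rot: [-2.027, -2.4, 0.001]
wrist_force: [0.4, 0.1, 0.0]
grip_width: -0.001
grip_force: 0.0
```

```bash
python3 - <<'E'
from h import *
p,d,c=grab('wrist'); X=cloud(d,c); np.savez('w6',p=p,d=d,X=X,M=c['world_to_cam'],K=[c['fx'],c['fy'],c['cx'],c['cy']])
save('w6.png',cv2.resize(p,(800,600)))
x,y,z=X[...,0],X[...,1],X[...,2]
b=(x>.48)&(x<.70)&(y>-.04)&(y<.14)
m=b&(z>.043)&(z<.053)&((x-.592)*.986+(y-.06)*.165>-.05); m=cv2.morphologyEx(m.astype(np.uint8),cv2.MORPH_OPEN,np.ones((5,5)))>0
q=X[m]; A=np.c_[q[:,:2]-[.592,.06],np.ones(len(q))]; k,r,_,_=np.linalg.lstsq(A,q[:,2],rcond=None); print('plane slope,h',k.round(4),len(q),'std',(q[:,2]-A@k).std().round(4)); print(rect(X,m))
m=b&(z>.085)&(z<.105);print('handle',rect(X,m),np.median(z[m]))
m=b&(z>.076)&(z<.085)&((x-.592)*.986+(y-.06)*.165<-.06);print('tab',rect(X,m))
s=manip.read_state();print(s['eef_pos'],s['wrist_force'])
E
```

```text
plane slope,h [ 0.0009 -0.0053  0.0478] 5446 std 0.0008
(array([604.6,  61.9]), array([116.2, 111.4]), 9.6, 5446)
handle (array([591.8,  60.3]), array([19.5, 15.4]), 9.7, 404) 0.09556328206789322
tab (array([517. ,  40.2]), array([ 6.3, 27.6]), 9.7, 205)
[0.5897566  0.059134   0.22489256] [ 0.06488746 -0.18058684 -0.08691067]
```

View pics/w6.png

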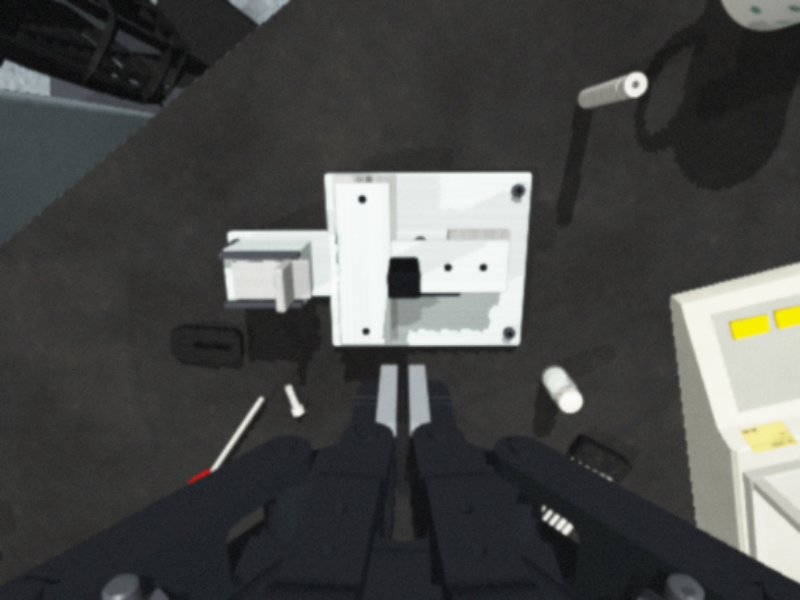

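The stage top sits on the base: handle at (405,278), plate parallel to the slab, vial upright at (562,388). The fit puts the handle at (591.8,60.3) mm, yaw 9.6°, matching the seat centre. I'll check level against the slab in the same picture and plan the push.

```bash
python3 - <<'E'
from h import *
X=np.load('w6.npz')['X']
e=np.array([.986,.167]);n=np.array([-.167,.986]);o=np.array([.592,.0602])
a=(X[...,:2]-o)@e; b=(X[...,:2]-o)@n; z=X[...,2]
def pl(m,t):
    m=cv2.erode(m.astype(np.uint8),np.ones((3,3)))>0; A=np.c_[a[m],b[m],np.ones(m.sum())]; k=np.linalg.lstsq(A,z[m],rcond=None)[0]; print(t,k.round(4),m.sum())
R=(a>-.045)&(a<.09)&(b>-.08)&(b<.06)
pl(R&(abs(z-.0095)<.003),'slab'); pl(R&(abs(z-.048)<.005),'plate'); pl((abs(z)<.004)&(abs(a)<.2)&(abs(b)<.2),'bench')
for bb in(-.045,-.02,.0,.02,.045):
    m=(abs(a+.027)<.013)&(abs(b-bb)<.006)&(abs(z-.048)<.01); print('bar',bb,np.median(z[m]).round(4),end=' ')
for aa in(.02,.04,.06):
    m=(abs(a-aa)<.006)&(abs(b)<.014)&(abs(z-.048)<.01); print('stem',aa,np.median(z[m]).round(4),end=' ')
print()
for aa in np.arange(-.12,-.05,.006):
    m=(abs(a-aa)<.003)&(abs(b+.007)<.01); print(round(aa,3),z[m].max().round(4),end='; ')
plan((.481,.034,.20),9.6,2)
E
```

```text
slab [-0.0001 -0.0008  0.0097] 5016
plate [ 0.0001 -0.004   0.0479] 4770
bench [-0.     -0.0002 -0.0003] 64050
bar -0.045 0.048 bar -0.02 0.048 bar 0.0 0.0478 bar 0.02 0.0478 bar 0.045 0.0478 stem 0.02 0.0477 stem 0.04 0.048 stem 0.06 0.0478 
-0.12 0.0509; -0.114 0.0561; -0.108 0.0562; -0.102 0.0562; -0.096 0.0562; -0.09 0.0566; -0.084 0.0559; -0.078 0.0837; -0.072 0.0828; -0.066 0.0563; -0.06 0.0112; -0.054 0.011; now [0.5898 0.0591 0.2249] yaw 9.62
[[-0.33, -5.569, 1.254, -0.001, -0.0, 0.0], [-0.331, -5.57, 1.249, -0.001, -0.0, 0.0]]
```

It is level and at home height: the plate reads 48.0 mm with a reading bias of about −0.4 mm. Next I go behind the tab with the fingers shut.

Emit:
carry_out(steps=[[[-0.33,-5.6,0,0,0,0,1],[-0.33,-5.6,0,0,0,0,1],[0,0,4,0,0,0,1],[0,0,4,0,0,0,1],[0,0,4,0,0,0,1]]])

```text
time_s: 15.65
eef_pos: [0.4804, 0.0339, 0.104]
tool_rot: [-2.027, -2.399, 0.001]
wrist_force: [-0.4, 0.2, -0.5]
grip_width: 0.001
grip_force: 0.0
```

Emit:
carry_out(steps=[[[0,0,2,0,0,0,1],[0,0,1.8,0,0,0,1],[0,0,0,0,0,0,1],[0,0,0,0,0,0,1]]])

```text
time_s: 16.15
eef_pos: [0.481, 0.034, 0.0677]
tool_rot: [-2.027, -2.4, 0.001]
wrist_force: [0.5, -0.1, 0.2]
grip_width: -0.005
grip_force: 0.0
```

```bash
python3 - <<'E'
from h import *
exec(open('f.py').read())
d=s['eef_pos'][:2]-[.514,.0397]; print('from tab rear e,n',d@[.986,.167],d@[-.167,.986])
E
```

```text
[0.48105 0.03398 0.06775] tool F x,y,z [-0.18  0.44 -0.23] T [-0.016 -0.033  0.011]
from tab rear e,n -0.03344568458368645 -0.00013869207624237775
```

Emit:
carry_out(steps=[[[0,0.8,0,0,0,0,1],[0,0.5,0,0,0,0,1],[0,0.3,0,0,0,0,1],[0,0.3,0,0,0,0,1],[0,0.3,0,0,0,0,1]]])

```text
time_s: 16.77
eef_pos: [0.5024, 0.0376, 0.0677]
tool_rot: [-2.027, -2.399, 0.002]
wrist_force: [-1.4, -1.5, 1.7]
grip_width: -0.004
grip_force: 1.1
```

Emit:
carry_out(steps=[[[0,0.3,0,0,0,0,1],[0,0.3,0,0,0,0,1],[0,0.3,0,0,0,0,1]]])

```text
time_s: 17.15
eef_pos: [0.5118, 0.0392, 0.0677]
tool_rot: [-2.027, -2.4, 0.0]
wrist_force: [-2.3, 0.4, 0.6]
grip_width: 0.002
grip_force: 1.1
```

```bash
python3 - <<'E'
from h import *
exec(open('f.py').read())
d=s['eef_pos'][:2]-[.514,.0397]; print('from tab rear e,n',d@[.986,.167],d@[-.167,.986])
E
```

```text
[0.51179 0.03923 0.06774] tool F x,y,z [ 0.8  -2.18 -0.6 ] T [ 0.328  0.14  -0.013]
from tab rear e,n -0.0022587879396749693 -9.210285335656485e-05
```

Emit:
carry_out(steps=[[[0,0.3,0,0,0,0,1],[0,0.3,0,0,0,0,1],[0,0.3,0,0,0,0,1],[0,0.3,0,0,0,0,1],[0,0.3,0,0,0,0,1]]])

```text
time_s: 17.77
eef_pos: [0.5267, 0.0418, 0.0678]
tool_rot: [-2.027, -2.4, 0.0]
wrist_force: [-2.5, 2.0, 0.1]
grip_width: -0.003
grip_force: 1.1
```

Emit:
carry_out(steps=[[[0,0.2,0,0,0,0,1],[0,0.2,0,0,0,0,1],[0,0,0,0,0,0,1]]])

```text
time_s: 18.15
eef_pos: [0.5309, 0.0423, 0.0678]
tool_rot: [2.027, 2.4, 0.0]
wrist_force: [-1.1, 0.6, -0.6]
grip_width: -0.004
grip_force: 0.5
```

```bash
python3 - <<'E'
from h import *
exec(open('f.py').read())
d=s['eef_pos'][:2]-[.514,.0397]; print('from tab rear e,n',d@[.986,.167],d@[-.167,.986])
E
```

```text
[0.53087 0.04231 0.06785] tool F x,y,z [ 0.73 -0.94  0.58] T [0.169 0.118 0.023]
from tab rear e,n 0.017071733932573004 -0.0002475369315721017
```

Still no stop, so I go on in 1–2 mm steps until the force rises.

Emit:
carry_out(steps=[[[0,0.15,0,0,0,0,1],[0,0.1,0,0,0,0,1],[0,0,0,0,0,0,1]]])

```text
time_s: 18.52
eef_pos: [0.5312, 0.0424, 0.0677]
tool_rot: [-2.026, -2.398, 0.004]
wrist_force: [-7.9, -0.9, 6.0]
grip_width: -0.001
grip_force: 4.0
```

Emit:
carry_out(steps=[[[0,0.1,0,0,0,0,1],[0,0,0,0,0,0,1]]])

```text
time_s: 18.77
eef_pos: [0.5313, 0.0424, 0.0676]
tool_rot: [-2.025, -2.397, 0.006]
wrist_force: [-10.4, -2.3, 7.9]
grip_width: -0.004
grip_force: 5.4
```

Emit:
carry_out(steps=[[[0,-0.5,0,0,0,0,1],[0,-1,0,0,0,0,1],[0,-1,0,0,0,0,1],[0,0,-4,0,0,0,1],[0,0,-5,0,0,0,1]]])

```text
time_s: 19.4
eef_pos: [0.508, 0.0386, 0.1579]
tool_rot: [-2.026, -2.398, 0.003]
wrist_force: [1.2, -0.6, 0.5]
grip_width: 0.003
grip_force: 0.0
```

Emit:
carry_out(steps=[[[0,3,-5,0,0,0,1],[0,4,-2,0,0,0,1],[0,0,0,0,0,0,1],[0,0,0,0,0,0,1]]])

```text
time_s: 19.9
eef_pos: [0.5768, 0.0503, 0.2268]
tool_rot: [-2.026, -2.399, 0.002]
wrist_force: [-0.3, 0.0, -0.6]
grip_width: 0.003
grip_force: 0.0
```

```bash
python3 - <<'E'
from h import *
p,d,c=grab('wrist'); X=cloud(d,c); save('w7.png',cv2.resize(p,(800,600)))
e=np.array([.986,.167]);n=np.array([-.167,.986]);o=np.array([.592,.0602])
a=(X[...,:2]-o)@e; b=(X[...,:2]-o)@n; z=X[...,2]
m=(abs(z-.0815)<.003)&(a>-.1)&(a<-.015)&(abs(b)<.04); r=rect(X,m); print('tab',r,'travel mm',(np.array(r[0])-[517.,40.])@e)
m=(abs(z-.095)<.005)&(abs(a)<.03)&(abs(b)<.03); print('handle',rect(X,m),np.median(z[m]))
m=cv2.erode(((abs(z-.048)<.005)&(a>-.045)&(a<.07)&(abs(b)<.055)&((abs(b+.007)>.025)|(a>-.005))).astype(np.uint8),np.ones((3,3)))>0
A=np.c_[a[m],b[m],np.ones(m.sum())]; print('plate',np.linalg.lstsq(A,z[m],rcond=None)[0].round(4),m.sum()); print(manip.read_state()['wrist_force'])
E
```

```text
tab (array([548.5,  45.6]), array([ 6. , 27.5]), 8.3, 177) travel mm 31.994200000000003
handle (array([591.8,  60.3]), array([19.4, 15.7]), 10.8, 377) 0.09564747168241733
plate [ 0.0007 -0.0033  0.0478] 3291
[ 1.41658563 -0.33247884 -0.06946188]
```

View pics/w7.png

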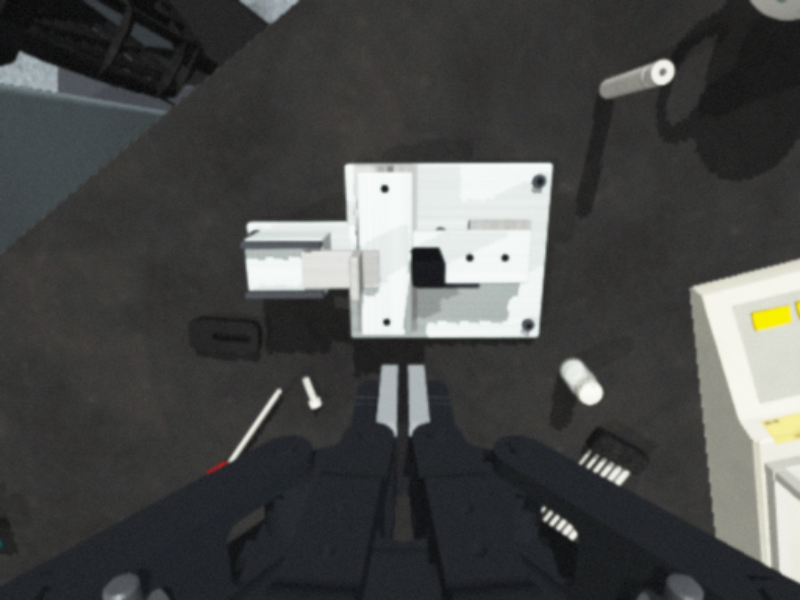

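The tongue now lies over the cross bar at (375,270), the vial is upright at (580,382), and the stage top hasn't moved. The measured travel of about 32 mm is within error of 34, so I'll push once more, more firmly, to confirm it's against the end stop.

Emit:
carry_out(steps=[[[0,-4,2,0,0,0,1],[0,-3,5,0,0,0,1],[0,0,5,0,0,0,1],[0,0,4,0,0,0,1],[0,0,0,0,0,0,1]]])

```text
time_s: 20.58
eef_pos: [0.5053, 0.0384, 0.0649]
tool_rot: [-2.023, -2.395, 0.009]
wrist_force: [-0.8, 0.2, 0.4]
grip_width: 0.001
grip_force: 0.0
```

Emit:
carry_out(steps=[[[0,0.8,0,0,0,0,1],[0,0.8,0,0,0,0,1],[0,0.6,0,0,0,0,1],[0,0.2,0,0,0,0,1],[0,0,0,0,0,0,1]]])

```text
time_s: 21.2
eef_pos: [0.5312, 0.0426, 0.0683]
tool_rot: [-2.025, -2.398, 0.004]
wrist_force: [-7.0, -2.1, 6.2]
grip_width: 0.001
grip_force: 3.9
```

```bash
python3 - <<'E'
from h import *
exec(open('f.py').read())
d=s['eef_pos'][:2]-[.514,.0397]; print('from old tab rear e,n',d@[.986,.167],d@[-.167,.986])
X=np.load('w6.npz')['X']
e=np.array([.986,.167]);n=np.array([-.167,.986]);o=np.array([.592,.0602])
a=(X[...,:2]-o)@e; b=(X[...,:2]-o)@n; z=X[...,2]
m=(z>.050)&(z<.06)&(a<-.05)&(a>-.15)&(abs(b+.007)<.018); print('pedestal a range',np.percentile(a[m],[0,1,99,100]))
E
```

```text
[0.5312  0.04256 0.06835] tool F x,y,z [-0.94 -7.29 -6.14] T [ 1.132 -0.083  0.051]
from old tab rear e,n 0.017432906790902734 -4.715189629951997e-05
pedestal a range [-0.12208776 -0.12032224 -0.06349347 -0.0631595 ]
```

Emit:
carry_out(steps=[[[0,0.3,0,0,0,0,1],[0,0,0,0,0,0,1]]])

```text
time_s: 21.45
eef_pos: [0.5313, 0.0427, 0.0679]
tool_rot: [-2.023, -2.395, 0.011]
wrist_force: [-14.9, -3.9, 11.8]
grip_width: -0.003
grip_force: 7.9
```

Emit:
carry_out(steps=[[[0,0.3,0,0,0,0,1],[0,0,0,0,0,0,1],[0,0,0,0,0,0,1]]])

```text
time_s: 21.82
eef_pos: [0.5314, 0.0428, 0.0676]
tool_rot: [-2.02, -2.392, 0.017]
wrist_force: [-22.2, -4.3, 17.2]
grip_width: 0.002
grip_force: 11.9
```

It's a rigid stop: no motion at 22 N, and the tongue is over the plate. I back away and do a last check.

Emit:
carry_out(steps=[[[0,-0.6,0,0,0,0,1],[0,-1,0,0,0,0,1],[0,-1,0,0,0,0,1],[0,0,-4,0,0,0,1],[0,0,-5,0,0,0,1]]])

```text
time_s: 22.45
eef_pos: [0.5123, 0.0393, 0.1581]
tool_rot: [-2.026, -2.399, 0.002]
wrist_force: [0.7, 0.8, -1.0]
grip_width: -0.003
grip_force: 0.0
```

Emit:
carry_out(steps=[[[0,4,-5,0,0,0,1],[0,4,-2,0,0,0,1],[0,0,0,0,0,0,1],[0,0,0,0,0,0,1],[0,0,0,0,0,0,1]]])

```text
time_s: 23.08
eef_pos: [0.5895, 0.0524, 0.2254]
tool_rot: [-2.026, -2.398, 0.003]
wrist_force: [0.2, 0.8, 0.2]
grip_width: -0.002
grip_force: 0.0
```

```bash
python3 - <<'E'
from h import *
p,d,c=grab('wrist'); X=cloud(d,c)
e=np.array([.986,.167]);n=np.array([-.167,.986]);o=np.array([.592,.0602])
a=(X[...,:2]-o)@e; b=(X[...,:2]-o)@n; z=X[...,2]
m=(abs(z-.0815)<.003)&(a>-.1)&(a<-.015)&(abs(b)<.04); r=rect(X,m); print('tab',r,'travel mm',(np.array(r[0])-[517.,40.])@e)
m=(abs(z-.095)<.005)&(abs(a)<.03)&(abs(b)<.03); print('handle',rect(X,m),np.median(z[m]))
m=(abs(X[...,0]-.728)<.03)&(abs(X[...,1]+.027)<.03); print('vial top',np.percentile(z[m],99))
for aa,bb in((-.027,.045),(-.027,-.045),(.06,0)):
    k=(abs(a-aa)<.006)&(abs(b-bb)<.006)&(abs(z-.048)<.01); print('plate',np.median(z[k]).round(4))
s=manip.read_state();print(s['wrist_force'],s['qd'].round(3))
E
```

```text
tab (array([548.5,  45.3]), array([ 6.1, 28. ]), 9.6, 184) travel mm 31.944100000000002
handle (array([591.8,  59.8]), array([19.3, 16.2]), 9.6, 386) 0.09558573519792463
vial top 0.04480687319155084
plate 0.0477
plate 0.0481
plate 0.0478
[-0.40053172  0.55620007  0.64568996] [ 0.001  0.    -0.008  0.     0.002  0.001]
```

```bash
python3 - <<'E'
from h import *
X=np.load('w3.npz')['X']; t=np.radians(12.9); e=np.array([np.cos(t),np.sin(t)]);n=np.array([-e[1],e[0]]);o=np.array([.6788,-.1727])
def pts(X,o,e,n,h):
    a=(X[...,:2]-o)@e; b=(X[...,:2]-o)@n; z=X[...,2]
    print([(np.median(z[k]).round(4)) for aa,bb in((-.027,.045),(-.027,-.045),(.06,0)) for k in [(abs(a-aa)<.008)&(abs(b-bb)<.008)&(abs(z-h)<.01)]])
pts(X,o,e,n,.022)
e=np.array([.986,.167]);n=np.array([-.167,.986]);o=np.array([.592,.0602])
pts(np.load('w6.npz')['X'],o,e,n,.048)
for i in range(2): p,d,c=grab('wrist'); pts(cloud(d,c),o,e,n,.048)
X=np.load('w2.npz')['X']; a=(X[...,:2]-o)@e; z=X[...,2]; b=(X[...,:2]-o)@n
m=(z>.046)&(z<.062)&(a<-.05)&(a>-.15)&(abs(b+.007)<.018); print('pedestal rear',np.percentile(a[m],[0,.5,1,2]))
E
```

```text
[np.float64(0.0215), np.float64(0.0216), np.float64(0.0215)]
[np.float64(0.0478), np.float64(0.0481), np.float64(0.0478)]
[np.float64(0.0476), np.float64(0.048), np.float64(0.0479)]
[np.float64(0.0477), np.float64(0.0481), np.float64(0.0479)]
pedestal rear [-0.12254021 -0.12181156 -0.12144961 -0.12095625]
```

```bash
python3 -c "
from station import manip
print(manip.job_done())"
```

```text
the job is handed in; nothing more can be done
None
```

The stage top is seated and level to within about 0.4 mm on the cone, groove and flat, and I let go of it. The keeper is then pushed in to a rigid stop, with measured travel about 32 mm (it appeared to start about 2 mm in). The vial is still standing, and the job was handed in at about 23 s.

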